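Sweep the amber stones through the gate of the sorting box

ROBOT

A 7-joint arm with a two-finger parallel gripper is mounted at the origin on the work surface. World frame = base frame: x ahead of the robot, y to its left, z up, the work surface at z = 0. Lengths are in m, angles in degrees, forces in N, time in s.
With the tool pointing down it reaches from about 0.35 to 0.9 m from the base axis. Payload 7.2 kg.
Tool frame: the origin (TCP) lies midway between the tips of the shut fingers; the grasp point (between the pads) lies 19 mm behind it; z points along the fingers, y is the line along which they close (so a half turn about z gives the same grasp; the last joint's range is limited). The gripper opens to 88 mm and grips with 3 to 60 N. Pads are 20 mm wide; open, the fingers measure 115 mm over their backs; the gripper's body (75 mm by 178 mm) begins 61 mm behind the grasp point.
Start: joints at [68.457, 23.554, -0.728, 91.456, 0.321, 64.991, -4.71], TCP at [0.189, -0.596, 0.223] pointing down, gripper open.
Joint ranges: [-169.25, 169.25], [-16.82, 113.86], [-84.01, 82.57], [7.8, 145.47], [-59.2, 239.2], [7.22, 106.19], [-163.78, 163.78]. Speed limits (degrees/s): [136.94, 136.94, 172.46, 172.46, 180, 180, 180].

INTERFACE

Orientations are given as a 3x3 rotation matrix whose columns are the frame's x, y, z axes.
In Python, from workcell import ctrl gives the robot as it stands.
- The arm moves only by the tool servo_tool, never from a script. Its argument "plan" is a list of rows, each an object of numbers: "wx", "wy", "wz": the turn, a rotation vector about the tool's x, y, z in rad; "x", "y", "z": the shift along the tool's x, y, z in mm; "fingers": the finger opening in mm, from 0 to 87.8. In form: [{"wx": .., "wy": .., "wz": .., "x": .., "y": .., "z": .., "fingers": ..}, ...]. A call has 1 to 10 rows; each row is the pose to reach, as a shift and turn from the pose commanded when the call began, along the tool's axes at that moment; what a row does not reach only later rows make up. A row lasts 1/12 s, in which the tool goes at most 41.7 mm and 7.16 degrees, less where a joint would pass 70% of its speed; a pose out of reach is approached as far as the arm can. A call with a gripper value outside its range is refused whole. The fingers move at their own pace and stop on an object; "squeeze" is the grip in N (left out, the last holds). Time passes only in rows, so rows that repeat a pose let the fingers close. It gives the time, the measured TCP pose, the force, the opening and the grip force at its end, in the units of the state.
- ctrl.observe(): the state, without advancing time (a new reading comes with each control period).
- ctrl.snapshot(name): name is "scene" or "top"; returns a dict with "pixels" (384x512x3 uint8, red, green, blue), "z_map" (384x512 float32, m along the optical axis (not along the pixel's ray), 0 where there is no reading), "vfov" (degrees; the focal length in pixels is half the picture's height over the tangent of half this angle, whatever the lens; pixels are square), "cx", "cy" (the principal point, pixels), "k1" (the pictures are not rectified: a ray, as slopes to the right and down, at radius r is drawn at 1 + k1 r^2 times it, then the intrinsics apply), "pose" (4x4, takes a point from camera to world coordinates). Camera axes: x right, y down, z forward; pixel columns grow to the right and rows downward; lengths in m; the calibration is good to about 2 mm. A picture is of the moment at which its call begins.
- ctrl.finish_job(): hands the job in; it is judged then, once.
The state is a dict: "t": time; "q": joint angles; "joint_vel": joint speeds; "joint_torque": joint torques, N m; "eef_pos": TCP position; "tool_rot": TCP orientation; "ft_force": force on the tool from outside, world axes, zero at the start; "moment": the same for the moment, N m; "finger_gap": opening from 0.0 (shut) to 1.0 (fully open); "finger_force": force on a finger pad.
Only numpy, scipy, OpenCV 4.12 (cv2) and the standard library are available. Lean on these libraries where they do the work, as an engineer would, in place of code of your own. Each camera call takes 0.05 s, during which the arm holds its last target. There are 200 camera calls.

TASK

On the jeweller's sorting box, push the three amber stones with the fingertips along the deck and through the gate, one after another, so that each drops into the well behind it. Do not pick up or lift the stones, leave the two rings lying where they are on the deck, and disturb nothing else on the bench.

Things in the scene. Friction and masses are not known exactly. Their poses are not given: they have to be found in the camera images.
- sorter: fixed wooden sorting box; grey deck 55 mm above the bench, own x -115 to 70 mm, own y -140 to 140 mm, with a rim 10 mm high. The 4 mm thick rim at +x has a 34 mm gate between brass-capped posts, open above; behind it the deck ends and a well drops away. Stones and rings start in a fan 80 to 140 mm from the gate, 35 to 65 mm apart, in any order. Origin on the bench, z up, +x towards the gate
- gate (a point): middle of the gate at deck height (55 mm above the bench), on the lip where the deck ends and the well begins; axes as the sorter's: +x is the way out through the gate, y across it (posts at y = -17 and +17 mm, reaching 4 mm back from the lip and 10 mm up)
- well (a point): centre of the well's blue floor, 4 mm above the bench, 51 mm below the deck. The well is 52 mm long (own x, starting at the lip) by 72 mm wide, and its three outer walls stand 10 mm above deck height
- stone0: amber cabochon: a round orange-amber domed stone, flat underneath, 24 mm across with an upright edge 6 mm high and a low dome to 9 mm, about 14 g; lies flat on the deck and slides when pushed. Origin: centre of its underside, z up
- stone1: amber cabochon: a round orange-amber domed stone, flat underneath, 24 mm across with an upright edge 6 mm high and a low dome to 9 mm, about 14 g; lies flat on the deck and slides when pushed. Origin: centre of its underside, z up
- stone2: amber cabochon: a round orange-amber domed stone, flat underneath, 24 mm across with an upright edge 6 mm high and a low dome to 9 mm, about 14 g; lies flat on the deck and slides when pushed. Origin: centre of its underside, z up
- ring0: finger ring with a green stone, lying flat: a steel band about 23 mm across and 4 mm high with a 7 x 10 x 9 mm high green stone set on its outside, on its own +x side, the stone's outer face 16 mm from the origin. Origin: centre of the band at its underside. It lies loose on the sorter's deck among the amber stones and must stay where it lies
- ring1: finger ring with a blue stone, lying flat: a steel band about 23 mm across and 4 mm high with a 7 x 10 x 9 mm high blue stone set on its outside, on its own +x side, the stone's outer face 16 mm from the origin. Origin: centre of the band at its underside. It lies loose on the sorter's deck among the amber stones and must stay where it lies
- graver: graver with a pale wooden handle, about 130 mm long, lying loose on the bench to the robot's right of the sorter. Origin: on the bench, under the handle's front end
- burnisher: burnisher with a dark wooden handle, about 130 mm long, lying loose on the bench to the robot's left. Origin as the graver's
- dish: flat glass dish, 90 mm across, 16 mm high, loose on the bench on the left. Origin: centre of its underside
- gembox: clear plastic gem box, 50 x 50 x 18 mm, loose on the bench on the right. Origin: centre of its underside

How it is judged:
By the outcome, as a careful person would: the job done as asked, in the order asked, and still so for the second after the job is handed in, with the robot touching nothing.
It also fails if it takes over 64 s, if anything falls off the work surface, if the arm or the gripper's body presses on something with over 40 N, if the wrist force passes 120 N, or if a joint passes its speed limit or range.

## Working session

There is one attempt and no reset: what is moved stays moved. The work goes in short steps, Python scripts to look and compute and a tool call to move; the robot and the scene stay as the last step left them, time stands still between calls to the robot, and variables do not carry over. Pictures are saved under pics/ and viewed, at most 10 in all, crops included, and the job is handed in when it is done.

Besides the shell and the picture viewer there is one more tool, called after ">>>" in YAML: its name, and indented under it one key for each argument. servo_tool: Moves the arm, as the interface text tells. Its arguments: {"type":"object","properties":{"plan":{"type":"array","items":{"type":"object","properties":{"wx":{"type":"number"},"wy":{"type":"number"},"wz":{"type":"number"},"x":{"type":"number"},"y":{"type":"number"},"z":{"type":"number"},"fingers":{"type":"number"}}}},"squeeze":{"type":"number"}},"required":["plan"]}

```bash
mkdir -p pics; ls
python3 - <<'E'
from workcell import ctrl
import cv2,pickle
d={}
for n in("scene","top"):
    s=ctrl.snapshot(n);d[n]=s
    cv2.imwrite(f"pics/{n}0.png",s["pixels"][...,::-1])
    print(n,s["vfov"],s["cx"],s["cy"],s["k1"],s["pose"].round(3).tolist())
pickle.dump(d,open("s0.pkl","wb"))
o=ctrl.observe();print(o["t"],o["eef_pos"],o["tool_rot"],o["finger_gap"])
E
```

```text
pics
scene 44.15892209843887 262.61011123196374 194.04980876460144 0.0041257058426721754 [[0.266, 0.699, -0.664, 1.41], [0.964, -0.189, 0.186, -0.271], [0.004, -0.69, -0.724, 1.005], [0.0, 0.0, 0.0, 1.0]]
top 55.1229596480955 257.283048324583 194.02175531121907 -0.03164418080917624 [[-0.011, -0.982, 0.191, 0.292], [-1.0, 0.011, -0.003, -0.005], [0.0, -0.191, -0.982, 1.334], [0.0, 0.0, 0.0, 1.0]]
0.1 [ 0.18919003 -0.59521508  0.22191384] [[ 9.52984172e-01  3.03019605e-01 -5.35963780e-04]
 [ 3.03020059e-01 -9.52983263e-01  1.32080781e-03]
 [-1.10533852e-04 -1.42111671e-03 -9.99998984e-01]] 0.9970655360196095
```

View pics/top0.png

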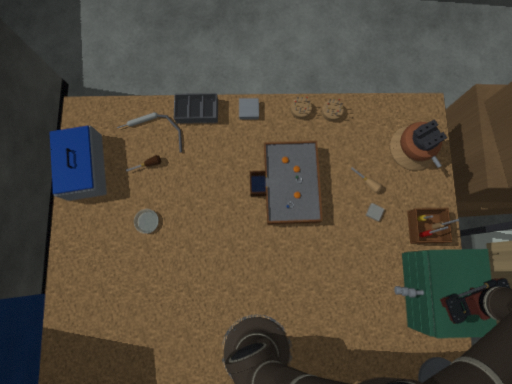

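View pics/scene0.png

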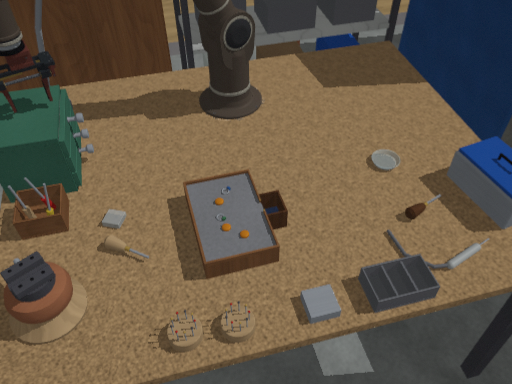

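The top view shows the sorter at about (292,182), with its gate and well on the image left at (258,183). Stones are near (285,160), (296,169) and (297,195). Rings are near (299,179) and (290,205). Next I'll measure in both views.

```bash
cat > h.py <<'E'
import numpy as np,cv2
def K(s): 
    f=192/np.tan(np.radians(s["vfov"]/2)); return np.array([[f,0,s["cx"]],[0,f,s["cy"]],[0,0,1]]),np.array([s["k1"],0,0,0,0])
def cast(s,uv,z):
    k,d=K(s); p=cv2.undistortPoints(np.float64(uv).reshape(-1,1,2),k,d).reshape(-1,2)
    r=np.c_[p,np.ones(len(p))]@s["pose"][:3,:3].T; o=s["pose"][:3,3]
    return o+r*((z-o[2])/r[:,2])[:,None]
def proj(s,P):
    k,d=K(s); R=s["pose"][:3,:3].T; t=-R@s["pose"][:3,3]
    return cv2.projectPoints(np.float64(P).reshape(-1,1,3),cv2.Rodrigues(R)[0],t,k,d)[0].reshape(-1,2)
def blobs(s,lo,hi,roi,amin=4):
    h=cv2.cvtColor(s["pixels"],cv2.COLOR_RGB2HSV); m=cv2.inRange(h,np.array(lo),np.array(hi)); w=np.zeros_like(m); x0,y0,x1,y1=roi; w[y0:y1,x0:x1]=255
    n,l,st,c=cv2.connectedComponentsWithStats(m&w)
    return [(c[i],st[i,4]) for i in range(1,n) if st[i,4]>=amin]
COL={"amber":((5,170,150),(22,255,255)),"green":((45,60,40),(90,255,255)),"blue":((95,110,60),(125,255,255))}
ROI={"top":(268,145,317,219),"scene":(190,178,270,258)}
E
python3 - <<'E'
import pickle;from h import *
d=pickle.load(open("s0.pkl","rb"))
for n,s in d.items():
    for c,(lo,hi) in COL.items():
        for b,a in blobs(s,lo,hi,ROI[n]):print(n,c,b.round(1),a,(cast(s,[b],.061)[0]*1000).round(1))
    h=cv2.cvtColor(s["pixels"],cv2.COLOR_RGB2HSV);m=((h[...,1]<45)&(h[...,2]>90)).astype(np.uint8)
    x0,y0,x1,y1=ROI[n];w=np.zeros_like(m);w[y0-8:y1+12,x0-8:x1+12]=1;m=cv2.morphologyEx(m*w,cv2.MORPH_CLOSE,np.ones((9,9)))
    cs=max(cv2.findContours(m,0,2)[0],key=cv2.contourArea)
    P=(cast(s,cs.reshape(-1,2).astype(float),.055)[:,:2]*1000).astype(np.float32)
    print(n,"deck",cv2.minAreaRect(P))
    z=s["z_map"];print("depth",z[182,285] if n=="top" else z[215,235])
t=d["top"]["pixels"][140:228,240:330];s=d["scene"]["pixels"][170:275,180:295]
cv2.imwrite("pics/c0.png",np.hstack([cv2.resize(t,(400,500),interpolation=2),cv2.resize(s,(400,500),interpolation=2)])[...,::-1])
E
```

```text
scene amber [219.4 200.5] 31 [ 536.5 -147.5   61. ]
scene amber [226.4 226.5] 39 [ 631.  -148.8   61. ]
scene amber [244.8 233.3] 38 [ 665.4 -108.3   61. ]
scene green [223.4 217.9] 11 [ 600.4 -150.3   61. ]
scene blue [228.1 187.7] 7 [ 495.3 -114.1   61. ]
scene blue [267.6 210.2] 13 [604.9 -30.7  61. ]
scene deck ((581.6130981445312, -131.54977416992188), (273.3482971191406, 182.66078186035156), 1.2475091218948364)
depth 1.2639654
top amber [283.5 159. ] 6 [ 666.4 -103.8   61. ]
top amber [294.9 168.6] 7 [ 630.5 -143.5   61. ]
top amber [295.5 194.5] 8 [ 536.1 -142.9   61. ]
top green [296.5 176.5] 4 [ 601.3 -148.5   61. ]
top blue [287.4 206.2] 5 [ 494.6 -113.2   61. ]
top deck ((583.9666137695312, -130.21173095703125), (269.1870422363281, 174.47308349609375), 1.66985285282135)
depth 1.3103129
```

View pics/c0.png

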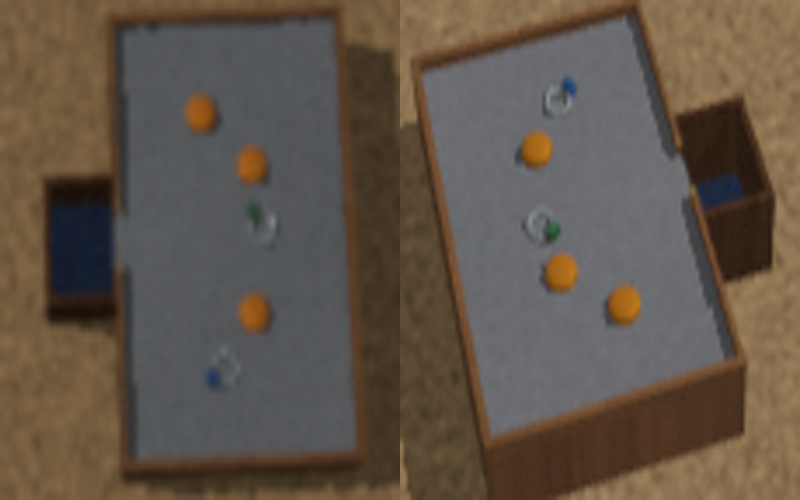

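Run:
```python
import pickle;from h import *
d=pickle.load(open("s0.pkl","rb"))
for n,s in d.items():
    for b,a in blobs(s,(4,110,90),(24,255,255),ROI[n],15):print(n,"amber",b.round(1),a,(cast(s,[b],.060)[0]*1000).round(1))
    x0,y0,x1,y1=(262,170,272,194) if n=="top" else (255,193,272,216)
    h=cv2.cvtColor(s["pixels"],cv2.COLOR_RGB2HSV)
    for b,a in blobs(s,(17,125,70),(32,255,255),(x0,y0,x1,y1),1):print(n,"brass",b.round(1),a,h[int(b[1]),int(b[0])],(cast(s,[b],.065)[0]*1000).round(1))
m={"top":[(266.3,176.6),(267,187.2)],"scene":[(260.5,200.5),(264.2,209.9)]}
r={"top":[(299.2,180.1),(291.3,204.6)],"scene":[(220.5,217.2),(225.1,191.2)]}
for n in m:print(n,"posts",(cast(d[n],m[n],.065)*1000).round(1).tolist(),"rings",(cast(d[n],r[n],.057)*1000).round(1).tolist())
# rim/deck edges: corners of the outer box by brown?
```

```text
scene amber [198.4 179.1] 44 [ 438.9 -187.9   60. ]
scene amber [257.6 188.8] 77 [519.7 -35.5  60. ]
scene amber [218.9 201.1] 53 [ 537.4 -149.2   60. ]
scene amber [196.5 231.4] 106 [ 626.1 -226.2   60. ]
scene amber [266.4 216.3] 23 [623.7 -39.3  60. ]
scene amber [225.9 226.8] 58 [ 631.  -150.3   60. ]
scene amber [244.  233.6] 59 [ 664.9 -110.3   60. ]
scene amber [190.8 236.4] 16 [ 638.3 -243.    60. ]
scene amber [248.7 252.5] 82 [ 726.  -113.5   60. ]
scene brass [259.5 199.5] 4 [ 17 146 117] [565.1 -42.4  65. ]
scene brass [264.  209.5] 2 [ 19 140 109] [603.3 -40.3  65. ]
top amber [284.5 159.5] 32 [ 664.8 -107.4   60. ]
top amber [296.2 168.6] 35 [ 630.7 -148.5   60. ]
top amber [296.6 194.5] 34 [ 536.2 -147.    60. ]
top brass [266.  175.5] 2 [ 17 132  89] [605.1 -39.8  65. ]
top posts [[601.1, -40.8, 65.0], [562.6, -42.7, 65.0]] rings [[588.9, -158.1, 57.0], [500.8, -127.4, 57.0]]
scene posts [[569.4, -40.7, 65.0], [604.8, -40.2, 65.0]] rings [[592.6, -156.5, 57.0], [502.4, -124.5, 57.0]]
```

The crop shows three clear orange stones, each ring with its gem, and the brass posts at the gate. Both views agree to about 2 mm, taking the gate at (583,-39) and the deck's +x at a yaw of about 91.4°. I'll nest each stone between slightly open fingertips (12 mm gap) and steer it to a turning point in front of the gate. There I'll rotate about the stone and push straight out.

```bash
cat >> h.py <<'E'
from scipy.spatial.transform import Rotation as Rn
def Rh(h):
    h=np.radians(h);c,s=np.cos(h),np.sin(h);return np.array([[c,s,0],[s,-c,0],[0,0,-1]])
def pose(st,h,back,z):  # tcp for stone centre st (mm), heading, front face `back` mm behind the centre
    h_=np.radians(h);return (st[0]-(back+10)*np.cos(h_),st[1]-(back+10)*np.sin(h_),z,h)
def rel(a,b): # poses (x,y,z,h) in mm -> tool shift & turn
    Ra=Rh(a[3]) if np.isscalar(a[3]) else a[3]
    return np.r_[Ra.T@(np.array(b[:3])-np.array(a[:3])),Rn.from_matrix(Ra.T@Rh(b[3])).as_rotvec()]
def cur():
    from workcell import ctrl
    o=ctrl.observe();return (*(o["eef_pos"]*1000),o["tool_rot"])
def show(a,*bs):
    for b in bs: r=rel(a,b);print("xyz",r[:3].round(1),"w",r[3:].round(3))
E
python3 - <<'E'
from h import *
show(cur(),pose((665,-109),157,22,120))
E
```

```text
xyz [ 625.1 -298.2  102.3] w [-1.000e-03 -2.000e-03 -2.432e+00]
```

>>> servo_tool:
  plan:
    - {"x": 340, "y": -160, "z": -30, "wz": -1.2, "fingers": 12}
    - {"x": 340, "y": -160, "z": -30, "wz": -1.2, "fingers": 12}
    - {"x": 340, "y": -160, "z": -30, "wz": -1.2, "fingers": 12}
    - {"x": 340, "y": -160, "z": -30, "wz": -1.2, "fingers": 12}
    - {"x": 340, "y": -160, "z": -30, "wz": -1.2, "fingers": 12}
    - {"x": 340, "y": -160, "z": -30, "wz": -1.2, "fingers": 12}
    - {"x": 340, "y": -160, "z": -30, "wz": -1.2, "fingers": 12}
    - {"x": 340, "y": -160, "z": -30, "wz": -1.2, "fingers": 12}
    - {"x": 340, "y": -160, "z": -30, "wz": -1.2, "fingers": 12}
    - {"x": 340, "y": -160, "z": -30, "wz": -1.2, "fingers": 12}

```text
invalid input at $.plan[0]: expected keys wx, wy, wz, x, y, z, fingers
```

Run:
```python
from h import *
show(cur(),pose((665,-109),157,22,120))
```

```text
xyz [ 625.1 -298.2  102.3] w [-1.000e-03 -2.000e-03 -2.432e+00]
```

>>> servo_tool:
  plan:
    - {"x": 340, "y": -160, "z": -30, "wx": 0, "wy": 0, "wz": -1.2, "fingers": 12}
    - {"x": 340, "y": -160, "z": -30, "wx": 0, "wy": 0, "wz": -1.2, "fingers": 12}
    - {"x": 340, "y": -160, "z": -30, "wx": 0, "wy": 0, "wz": -1.2, "fingers": 12}
    - {"x": 340, "y": -160, "z": -30, "wx": 0, "wy": 0, "wz": -1.2, "fingers": 12}
    - {"x": 340, "y": -160, "z": -30, "wx": 0, "wy": 0, "wz": -1.2, "fingers": 12}
    - {"x": 340, "y": -160, "z": -30, "wx": 0, "wy": 0, "wz": -1.2, "fingers": 12}
    - {"x": 340, "y": -160, "z": -30, "wx": 0, "wy": 0, "wz": -1.2, "fingers": 12}
    - {"x": 340, "y": -160, "z": -30, "wx": 0, "wy": 0, "wz": -1.2, "fingers": 12}
    - {"x": 340, "y": -160, "z": -30, "wx": 0, "wy": 0, "wz": -1.2, "fingers": 12}
    - {"x": 340, "y": -160, "z": -30, "wx": 0, "wy": 0, "wz": -1.2, "fingers": 12}

```text
t: 0.93
eef_pos: [0.4713, -0.3322, 0.2534]
tool_rot: [[0.046, 0.999, 0.004], [0.999, -0.046, 0.003], [0.003, 0.004, -1.0]]
ft_force: [-0.6, 0.8, 0.4]
finger_gap: 0.279
finger_force: 0.0
```

Run:
```python
from h import *
show(cur(),pose((665,-109),157,22,120))
```

```text
xyz [220.2 212.7 135. ] w [ 5.000e-03 -1.000e-03 -1.215e+00]
```

>>> servo_tool:
  plan:
    - {"x": 220, "y": 213, "z": 80, "wx": 0, "wy": 0, "wz": -1.215, "fingers": 12}
    - {"x": 220, "y": 213, "z": 80, "wx": 0, "wy": 0, "wz": -1.215, "fingers": 12}
    - {"x": 220, "y": 213, "z": 80, "wx": 0, "wy": 0, "wz": -1.215, "fingers": 12}
    - {"x": 220, "y": 213, "z": 80, "wx": 0, "wy": 0, "wz": -1.215, "fingers": 12}
    - {"x": 220, "y": 213, "z": 80, "wx": 0, "wy": 0, "wz": -1.215, "fingers": 12}
    - {"x": 220, "y": 213, "z": 80, "wx": 0, "wy": 0, "wz": -1.215, "fingers": 12}
    - {"x": 220, "y": 213, "z": 80, "wx": 0, "wy": 0, "wz": -1.215, "fingers": 12}
    - {"x": 220, "y": 213, "z": 80, "wx": 0, "wy": 0, "wz": -1.215, "fingers": 12}
    - {"x": 220, "y": 213, "z": 80, "wx": 0, "wy": 0, "wz": -1.215, "fingers": 12}
    - {"x": 220, "y": 213, "z": 80, "wx": 0, "wy": 0, "wz": -1.215, "fingers": 12}

```text
t: 1.77
eef_pos: [0.6917, -0.1311, 0.1708]
tool_rot: [[-0.918, 0.397, -0.002], [0.397, 0.918, 0.002], [0.003, 0.001, -1.0]]
ft_force: [-0.3, -0.4, 0.3]
finger_gap: 0.134
finger_force: 0.0
```

>>> servo_tool:
  plan:
    - {"x": 0, "y": 0, "z": 0, "wx": 0, "wy": 0, "wz": 0, "fingers": 12}
    - {"x": 0, "y": 0, "z": 0, "wx": 0, "wy": 0, "wz": 0, "fingers": 12}
    - {"x": 0, "y": 0, "z": 0, "wx": 0, "wy": 0, "wz": 0, "fingers": 12}

```text
t: 2.02
eef_pos: [0.6911, -0.1345, 0.1725]
tool_rot: [[-0.912, 0.41, -0.0], [0.41, 0.912, -0.0], [0.0, -0.0, -1.0]]
ft_force: [-0.3, -0.1, -0.8]
finger_gap: 0.136
finger_force: 0.0
```

Run:
```python
from h import *
from workcell import ctrl
o=ctrl.observe();print(o["q"],o["finger_gap"])
show(cur(),pose((665,-109),157,22,120),pose((665,-109),157,22,58.5))
s=ctrl.snapshot("scene");cv2.imwrite("pics/s1.png",cv2.resize(s["pixels"][130:280,170:340],(680,600))[...,::-1])
```

```text
[ 29.47851903  38.50980018 -36.85446345  80.35380962  23.60131236
  68.9143161   55.93089594] 0.13564502470135284
xyz [ 2.2 13.3 52.5] w [-0.    -0.    -0.021]
xyz [  2.2  13.3 114. ] w [-0.    -0.    -0.021]
```

View pics/s1.png

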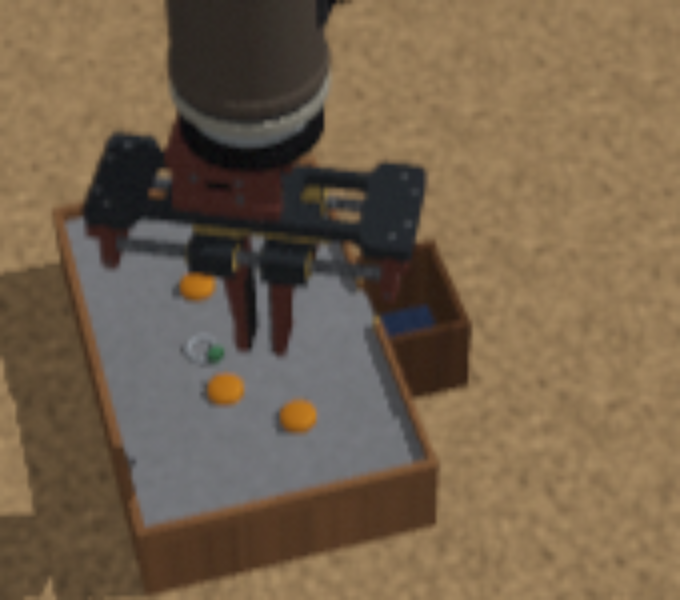

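The picture shows the shut-in fingers hovering over the deck, with tips near (245,348) and (280,352) and the stones undisturbed. Now I'll lower behind the first stone.

>>> servo_tool:
  plan:
    - {"x": 2, "y": 13, "z": 20, "wx": 0, "wy": 0, "wz": -0.02, "fingers": 12}
    - {"x": 2, "y": 13, "z": 45, "wx": 0, "wy": 0, "wz": -0.02, "fingers": 12}
    - {"x": 2, "y": 13, "z": 70, "wx": 0, "wy": 0, "wz": -0.02, "fingers": 12}
    - {"x": 2, "y": 13, "z": 90, "wx": 0, "wy": 0, "wz": -0.02, "fingers": 12}
    - {"x": 2, "y": 13, "z": 103, "wx": 0, "wy": 0, "wz": -0.02, "fingers": 12}
    - {"x": 2, "y": 13, "z": 110, "wx": 0, "wy": 0, "wz": -0.02, "fingers": 12}
    - {"x": 2, "y": 13, "z": 113, "wx": 0, "wy": 0, "wz": -0.02, "fingers": 12}
    - {"x": 2, "y": 13, "z": 113.5, "wx": 0, "wy": 0, "wz": -0.02, "fingers": 12}
    - {"x": 2, "y": 13, "z": 113.5, "wx": 0, "wy": 0, "wz": -0.02, "fingers": 12}
    - {"x": 2, "y": 13, "z": 113.5, "wx": 0, "wy": 0, "wz": -0.02, "fingers": 12}

```text
t: 2.9
eef_pos: [0.6956, -0.1214, 0.0605]
tool_rot: [[-0.921, 0.389, 0.002], [0.389, 0.921, -0.0], [-0.002, 0.0, -1.0]]
ft_force: [-0.1, 0.0, -0.0]
finger_gap: 0.138
finger_force: 0.0
```

Run:
```python
from h import *
A=np.array((665,-109.));W=np.array((584,-75.))
c=cur();print(np.round(c[:3],1))
show(c,pose(A,157,10.4,58.5),pose(W,157,10.4,58.5))
```

```text
[ 695.6 -121.4   60.5]
xyz [12.6 -0.5  2. ] w [0.    0.002 0.002]
xyz [100.4  -0.7   1.8] w [0.    0.002 0.002]
```

>>> servo_tool:
  plan:
    - {"x": 5, "y": 0, "z": 1.5, "wx": 0, "wy": 0, "wz": 0, "fingers": 12}
    - {"x": 9, "y": 0, "z": 1.5, "wx": 0, "wy": 0, "wz": 0, "fingers": 12}
    - {"x": 13, "y": 0, "z": 1.5, "wx": 0, "wy": 0, "wz": 0, "fingers": 12}
    - {"x": 17, "y": 0, "z": 1.5, "wx": 0, "wy": 0, "wz": 0, "fingers": 12}
    - {"x": 22, "y": 0, "z": 1.5, "wx": 0, "wy": 0, "wz": 0, "fingers": 12}
    - {"x": 27, "y": 0, "z": 1.5, "wx": 0, "wy": 0, "wz": 0, "fingers": 12}
    - {"x": 32, "y": 0, "z": 1.5, "wx": 0, "wy": 0, "wz": 0, "fingers": 12}
    - {"x": 37, "y": 0, "z": 1.5, "wx": 0, "wy": 0, "wz": 0, "fingers": 12}
    - {"x": 40, "y": 0, "z": 1.5, "wx": 0, "wy": 0, "wz": 0, "fingers": 12}
    - {"x": 40, "y": 0, "z": 1.5, "wx": 0, "wy": 0, "wz": 0, "fingers": 12}

```text
t: 3.73
eef_pos: [0.6573, -0.1055, 0.0577]
tool_rot: [[-0.922, 0.388, -0.0], [0.388, 0.922, -0.0], [0.0, -0.0, -1.0]]
ft_force: [-0.3, 0.2, -0.9]
finger_gap: 0.139
finger_force: 0.0
```

```bash
cat > look.py <<'E'
from h import *
from workcell import ctrl
import sys
for n in ("scene","top"):
    s=ctrl.snapshot(n)
    for b,a in blobs(s,(4,150,130),(22,255,255),(200,185,285,250) if n=="scene" else (250,145,316,215),4):print(n,"amber",a,(cast(s,[b],.0605)[0,:2]*1000).round(1))
    for k in("green","blue"):
        for b,a in blobs(s,*COL[k],ROI[n]):print(n,k,a,(cast(s,[b],.061)[0,:2]*1000).round(1))
    if len(sys.argv)>1:
        x0,y0,x1,y1=(170,150,300,265) if n=="scene" else (240,140,330,220)
        cv2.imwrite(f"pics/{n}_{sys.argv[1]}.png",cv2.resize(s["pixels"][y0:y1,x0:x1],None,fx=5,fy=5,interpolation=2)[...,::-1])
c=cur();h=np.degrees(np.arctan2(c[3][1,0],c[3][0,0]));st=np.array(c[:2])+20.4*np.array(c[3][:2,0])
print("tcp",np.round(c[:3],1),"h",h.round(1),"nest",st.round(1))
E
python3 look.py a
```

```text
scene amber 8 [ 539.4 -142.3]
scene amber 13 [ 636.2 -100.4]
scene green 11 [ 600.4 -150.3]
top amber 18 [639.6 -93.6]
top amber 30 [ 535.6 -146.9]
top green 4 [ 601.3 -148.5]
top blue 5 [ 494.6 -113.2]
tcp [ 657.9 -105.8   57.7] h 157.2 nest [639.1 -97.9]
```

View pics/scene_a.png

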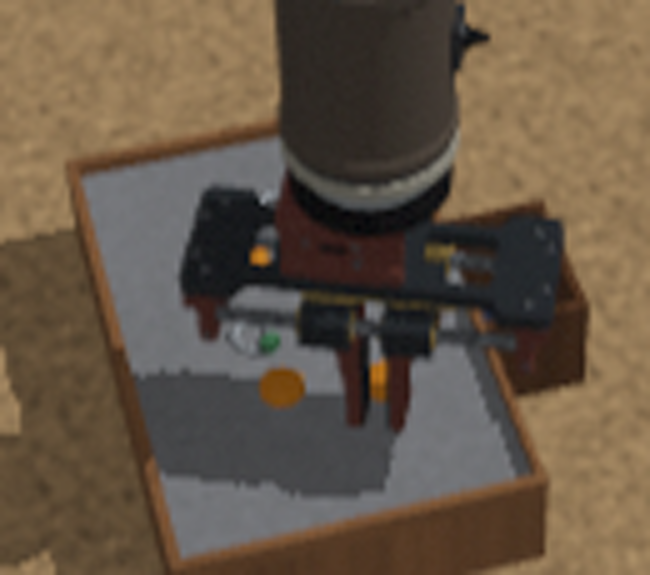

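The picture shows the stone nested between the fingertips, near (380,380), where the finger poses predict it. I'll continue to the turning point.

>>> servo_tool:
  plan:
    - {"x": 4, "y": 0, "z": 0, "wx": 0, "wy": 0, "wz": 0, "fingers": 12}
    - {"x": 8, "y": 0, "z": 0, "wx": 0, "wy": 0, "wz": 0, "fingers": 12}
    - {"x": 13, "y": 0, "z": 0, "wx": 0, "wy": 0, "wz": 0, "fingers": 12}
    - {"x": 18, "y": 0, "z": 0, "wx": 0, "wy": 0, "wz": 0, "fingers": 12}
    - {"x": 23, "y": 0, "z": 0, "wx": 0, "wy": 0, "wz": 0, "fingers": 12}
    - {"x": 28, "y": 0, "z": 0, "wx": 0, "wy": 0, "wz": 0, "fingers": 12}
    - {"x": 33, "y": 0, "z": 0, "wx": 0, "wy": 0, "wz": 0, "fingers": 12}
    - {"x": 38, "y": 0, "z": 0, "wx": 0, "wy": 0, "wz": 0, "fingers": 12}
    - {"x": 43, "y": 0, "z": 0, "wx": 0, "wy": 0, "wz": 0, "fingers": 12}
    - {"x": 47, "y": 0, "z": 0, "wx": 0, "wy": 0, "wz": 0, "fingers": 12}

```text
t: 4.67
eef_pos: [0.614, -0.0873, 0.0577]
tool_rot: [[-0.922, 0.388, -0.0], [0.388, 0.922, -0.0], [0.0, -0.0, -1.0]]
ft_force: [0.4, -0.4, -0.1]
finger_gap: 0.142
finger_force: 0.0
```

>>> servo_tool:
  plan:
    - {"x": 4, "y": 0, "z": 0, "wx": 0, "wy": 0, "wz": 0, "fingers": 12}
    - {"x": 8, "y": 0, "z": 0, "wx": 0, "wy": 0, "wz": 0, "fingers": 12}
    - {"x": 11, "y": 0, "z": 0, "wx": 0, "wy": 0, "wz": 0, "fingers": 12}
    - {"x": 13, "y": 0, "z": 0, "wx": 0, "wy": 0, "wz": 0, "fingers": 12}
    - {"x": 13, "y": 0, "z": 0, "wx": 0, "wy": 0, "wz": 0, "fingers": 12}

```text
t: 5.08
eef_pos: [0.6023, -0.0823, 0.0577]
tool_rot: [[-0.922, 0.388, -0.0], [0.388, 0.922, -0.0], [0.0, -0.0, -1.0]]
ft_force: [0.4, -0.0, 0.8]
finger_gap: 0.136
finger_force: 0.0
```

```bash
python3 look.py b
python3 - <<'E'
from h import *
c=cur();st=np.array(c[:2])+20.4*np.array(c[3][:2,0])
show(c,*[pose(st,h,10.4,58) for h in range(150,90,-7)],pose(st,91.4,10.4,58))
E
```

```text
scene amber 39 [ 538.1 -148.5]
scene amber 10 [580.8 -76.1]
scene amber 36 [ 634.4 -150.4]
scene green 16 [ 600.8 -150. ]
scene blue 14 [605.4 -30.6]
top amber 19 [584.5 -70.6]
top amber 5 [ 533.7 -139. ]
top blue 5 [ 494.6 -113.2]
tcp [602.7 -82.6  57.7] h 157.1 nest [583.9 -74.6]
xyz [ 0.2 -2.5 -0.3] w [-0.     0.     0.125]
xyz [ 0.6 -5.  -0.3] w [0.    0.    0.247]
xyz [ 1.4 -7.4 -0.3] w [0.    0.    0.369]
xyz [ 2.4 -9.6 -0.3] w [0.    0.    0.491]
xyz [  3.7 -11.7  -0.3] w [0.    0.    0.613]
xyz [  5.3 -13.7  -0.3] w [0.    0.    0.736]
xyz [  7.1 -15.4  -0.3] w [0.    0.    0.858]
xyz [  9.  -16.9  -0.3] w [0.   0.   0.98]
xyz [ 11.2 -18.2  -0.3] w [0.    0.    1.102]
xyz [ 12.  -18.6  -0.3] w [0.    0.    1.148]
```

View pics/top_b.png

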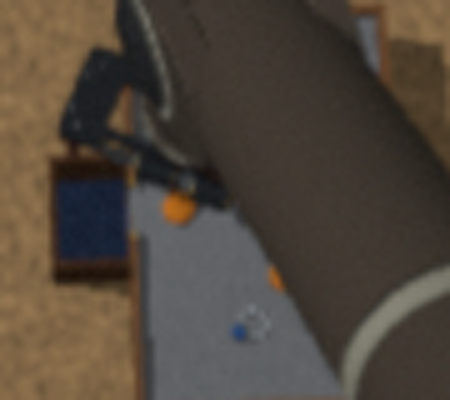

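The top view shows the stone at crop (180,207), with the gate posts near rows 182 and 238, so it's lined up with the gate. Now I'll rotate about the stone.

>>> servo_tool:
  plan:
    - {"x": 0.2, "y": -2.5, "z": 0, "wx": 0, "wy": 0, "wz": 0.125, "fingers": 12}
    - {"x": 0.6, "y": -5, "z": 0, "wx": 0, "wy": 0, "wz": 0.247, "fingers": 12}
    - {"x": 1.4, "y": -7.4, "z": 0, "wx": 0, "wy": 0, "wz": 0.369, "fingers": 12}
    - {"x": 2.4, "y": -9.6, "z": 0, "wx": 0, "wy": 0, "wz": 0.491, "fingers": 12}
    - {"x": 3.7, "y": -11.7, "z": 0, "wx": 0, "wy": 0, "wz": 0.613, "fingers": 12}
    - {"x": 5.3, "y": -13.7, "z": 0, "wx": 0, "wy": 0, "wz": 0.736, "fingers": 12}
    - {"x": 7.1, "y": -15.4, "z": 0, "wx": 0, "wy": 0, "wz": 0.858, "fingers": 12}
    - {"x": 9, "y": -16.9, "z": 0, "wx": 0, "wy": 0, "wz": 0.98, "fingers": 12}
    - {"x": 11.2, "y": -18.2, "z": 0, "wx": 0, "wy": 0, "wz": 1.102, "fingers": 12}
    - {"x": 12, "y": -18.6, "z": 0, "wx": 0, "wy": 0, "wz": 1.148, "fingers": 12}

```text
t: 6.02
eef_pos: [0.5843, -0.095, 0.0577]
tool_rot: [[-0.017, 1.0, 0.0], [1.0, 0.017, -0.0], [-0.0, 0.0, -1.0]]
ft_force: [-0.4, 0.3, 0.3]
finger_gap: 0.134
finger_force: 0.0
```

>>> servo_tool:
  plan:
    - {"x": 0, "y": 0, "z": 0, "wx": 0, "wy": 0, "wz": 0, "fingers": 12}
    - {"x": 0, "y": 0, "z": 0, "wx": 0, "wy": 0, "wz": 0, "fingers": 12}

```text
t: 6.18
eef_pos: [0.5846, -0.0949, 0.0577]
tool_rot: [[-0.026, 1.0, 0.0], [1.0, 0.026, -0.0], [-0.0, 0.0, -1.0]]
ft_force: [0.1, 0.3, -0.4]
finger_gap: 0.137
finger_force: 0.0
```

```bash
python3 look.py c
python3 - <<'E'
from h import *
c=cur()
show(c,pose((583,-37),91.4,10.4,58))
E
```

```text
scene amber 10 [ 531.6 -154. ]
scene amber 17 [ 627.5 -152.6]
scene green 17 [ 600.5 -149.7]
scene blue 14 [605.4 -30.6]
top blue 6 [ 495.3 -113.5]
tcp [584.5 -94.9  57.6] h 91.5 nest [584.  -74.5]
xyz [37.5 -0.  -0.4] w [ 0.    -0.     0.002]
```

View pics/top_c.png

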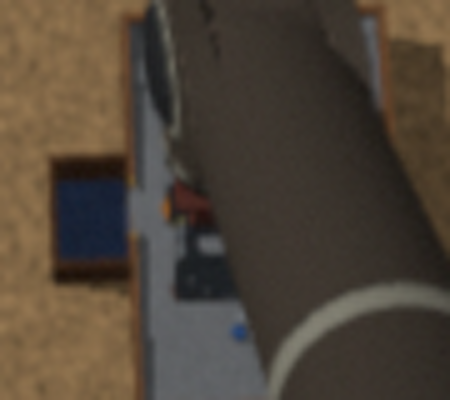

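The stone's left edge, at crop (167,210), sits centred on the gate near row 210. Now the straight push.

>>> servo_tool:
  plan:
    - {"x": 4, "y": 0, "z": 0, "wx": 0, "wy": 0, "wz": 0, "fingers": 12}
    - {"x": 8, "y": 0, "z": 0, "wx": 0, "wy": 0, "wz": 0, "fingers": 12}
    - {"x": 13, "y": 0, "z": 0, "wx": 0, "wy": 0, "wz": 0, "fingers": 12}
    - {"x": 18, "y": 0, "z": 0, "wx": 0, "wy": 0, "wz": 0, "fingers": 12}
    - {"x": 23, "y": 0, "z": 0, "wx": 0, "wy": 0, "wz": 0, "fingers": 12}
    - {"x": 28, "y": 0, "z": 0, "wx": 0, "wy": 0, "wz": 0, "fingers": 12}
    - {"x": 32, "y": 0, "z": 0, "wx": 0, "wy": 0, "wz": 0, "fingers": 12}
    - {"x": 36, "y": 0, "z": 0, "wx": 0, "wy": 0, "wz": 0, "fingers": 12}
    - {"x": 39, "y": 0, "z": 0, "wx": 0, "wy": 0, "wz": 0, "fingers": 12}
    - {"x": 39, "y": 0, "z": 0, "wx": 0, "wy": 0, "wz": 0, "fingers": 12}

```text
t: 7.12
eef_pos: [0.5834, -0.055, 0.0577]
tool_rot: [[-0.025, 1.0, 0.0], [1.0, 0.025, 0.0], [0.0, 0.0, -1.0]]
ft_force: [0.0, 0.0, -0.6]
finger_gap: 0.138
finger_force: 0.0
```

```bash
python3 look.py d
```

```text
scene amber 10 [607.2 -32.3]
scene green 16 [ 600.  -149.6]
scene blue 7 [ 495.3 -114.1]
tcp [583.4 -55.9  57.6] h 91.4 nest [582.9 -35.5]
```

View pics/top_d.png

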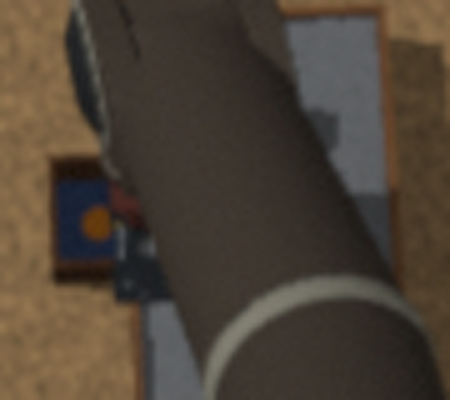

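The first stone lies in the well, at crop (95,222). Next is the second stone at (631,-149). I'll lift and go behind it at the same heading, push straight past the green ring, then turn.

Run:
```python
from h import *
B=np.array((631,-149.4))
c=cur()
show(c,pose(B,91.4,23,110),pose(B,91.4,23,57.7))
```

```text
xyz [-127.6   45.3  -52.3] w [-0.  0. -0.]
xyz [-127.6   45.3   -0. ] w [-0.  0. -0.]
```

>>> servo_tool:
  plan:
    - {"x": -2, "y": 0, "z": -15, "wx": 0, "wy": 0, "wz": 0, "fingers": 12}
    - {"x": -4, "y": 0, "z": -40, "wx": 0, "wy": 0, "wz": 0, "fingers": 12}
    - {"x": -20, "y": 8, "z": -52, "wx": 0, "wy": 0, "wz": 0, "fingers": 12}
    - {"x": -45, "y": 20, "z": -52, "wx": 0, "wy": 0, "wz": 0, "fingers": 12}
    - {"x": -75, "y": 32, "z": -52, "wx": 0, "wy": 0, "wz": 0, "fingers": 12}
    - {"x": -105, "y": 42, "z": -52, "wx": 0, "wy": 0, "wz": 0, "fingers": 12}
    - {"x": -123, "y": 45, "z": -52, "wx": 0, "wy": 0, "wz": 0, "fingers": 12}
    - {"x": -127.5, "y": 45.5, "z": -52, "wx": 0, "wy": 0, "wz": 0, "fingers": 12}
    - {"x": -127.5, "y": 45.5, "z": -52, "wx": 0, "wy": 0, "wz": 0, "fingers": 12}
    - {"x": -127.5, "y": 45.5, "z": -52, "wx": 0, "wy": 0, "wz": 0, "fingers": 12}

```text
t: 8.05
eef_pos: [0.6316, -0.1811, 0.1094]
tool_rot: [[-0.024, 1.0, -0.001], [1.0, 0.024, 0.001], [0.001, -0.0, -1.0]]
ft_force: [-0.3, 0.5, 0.3]
finger_gap: 0.132
finger_force: 0.0
```

```bash
python3 look.py e;python3 - <<'E'
from h import *
B=np.array((631,-149.4))
c=cur()
show(c,pose(B,91.4,23,57.7))
E
```

```text
scene amber 49 [ 631.9 -149.8]
scene blue 7 [ 495.3 -114.1]
scene blue 13 [604.9 -30.7]
top amber 26 [ 630.8 -147.7]
top amber 28 [ 536.1 -146.5]
top green 4 [ 601.3 -148.5]
top blue 5 [ 494.6 -113.2]
tcp [ 631.8 -180.1  109.7] h 91.5 nest [ 631.3 -159.7]
xyz [-2.4 -0.1 52. ] w [-0.    -0.001  0.002]
```

>>> servo_tool:
  plan:
    - {"x": -2, "y": 0, "z": 15, "wx": 0, "wy": 0, "wz": 0, "fingers": 12}
    - {"x": -2, "y": 0, "z": 32, "wx": 0, "wy": 0, "wz": 0, "fingers": 12}
    - {"x": -2, "y": 0, "z": 44, "wx": 0, "wy": 0, "wz": 0, "fingers": 12}
    - {"x": -2, "y": 0, "z": 50, "wx": 0, "wy": 0, "wz": 0, "fingers": 12}
    - {"x": -2, "y": 0, "z": 52, "wx": 0, "wy": 0, "wz": 0, "fingers": 12}
    - {"x": -2, "y": 0, "z": 52, "wx": 0, "wy": 0, "wz": 0, "fingers": 12}

```text
t: 8.65
eef_pos: [0.6319, -0.1836, 0.0574]
tool_rot: [[-0.025, 1.0, -0.001], [1.0, 0.025, 0.0], [0.0, -0.001, -1.0]]
ft_force: [-0.5, -0.2, -0.8]
finger_gap: 0.134
finger_force: 0.0
```

>>> servo_tool:
  plan:
    - {"x": 5, "y": 0, "z": 0, "wx": 0, "wy": 0, "wz": 0, "fingers": 12}
    - {"x": 9, "y": 0, "z": 0, "wx": 0, "wy": 0, "wz": 0, "fingers": 12}
    - {"x": 13, "y": 0, "z": 0, "wx": 0, "wy": 0, "wz": 0, "fingers": 12}
    - {"x": 17, "y": 0, "z": 0, "wx": 0, "wy": 0, "wz": 0, "fingers": 12}
    - {"x": 22, "y": 0, "z": 0, "wx": 0, "wy": 0, "wz": 0, "fingers": 12}
    - {"x": 27, "y": 0, "z": 0, "wx": 0, "wy": 0, "wz": 0, "fingers": 12}
    - {"x": 32, "y": 0, "z": 0, "wx": 0, "wy": 0, "wz": 0, "fingers": 12}
    - {"x": 37, "y": 0, "z": 0, "wx": 0, "wy": 0, "wz": 0, "fingers": 12}
    - {"x": 42, "y": 0, "z": 0, "wx": 0, "wy": 0, "wz": 0, "fingers": 12}
    - {"x": 44, "y": 0, "z": 0, "wx": 0, "wy": 0, "wz": 0, "fingers": 12}

```text
t: 9.48
eef_pos: [0.631, -0.1391, 0.0577]
tool_rot: [[-0.025, 1.0, 0.0], [1.0, 0.025, 0.0], [0.0, 0.0, -1.0]]
ft_force: [0.7, 0.0, -0.0]
finger_gap: 0.141
finger_force: 0.1
```

>>> servo_tool:
  plan:
    - {"x": 0, "y": 0, "z": 0, "wx": 0, "wy": 0, "wz": 0, "fingers": 12}

```text
t: 9.57
eef_pos: [0.631, -0.1394, 0.0577]
tool_rot: [[-0.025, 1.0, 0.0], [1.0, 0.025, 0.0], [0.0, 0.0, -1.0]]
ft_force: [0.2, 0.2, 0.3]
finger_gap: 0.14
finger_force: 0.0
```

```bash
python3 look.py f;python3 - <<'E'
from h import *
c=cur();st=np.array(c[:2])+20.4*np.array(c[3][:2,0])
v=np.array((584,-75))-st;h=np.degrees(np.arctan2(v[1],v[0]));print(h,np.hypot(*v))
show(c,*[pose(st,x,10.4,57.7) for x in np.linspace(91.4,h,9)[1:]])
E
```

```text
scene blue 13 [604.9 -30.7]
top amber 7 [ 632.  -110.4]
top amber 28 [ 536.1 -146.5]
top blue 5 [ 494.6 -113.2]
tcp [ 630.9 -140.4   57.6] h 91.4 nest [ 630.4 -120. ]
135.8935660867705 64.68720660206168
xyz [ 0.1  2.  -0.1] w [-0.     0.    -0.097]
xyz [ 0.4  3.9 -0.1] w [-0.     0.    -0.194]
xyz [ 0.9  5.9 -0.1] w [-0.     0.    -0.292]
xyz [ 1.5  7.7 -0.1] w [-0.     0.    -0.389]
xyz [ 2.4  9.5 -0.1] w [-0.     0.    -0.486]
xyz [ 3.4 11.2 -0.1] w [-0.     0.    -0.583]
xyz [ 4.5 12.8 -0.1] w [-0.    0.   -0.68]
xyz [ 5.9 14.3 -0.1] w [-0.     0.    -0.777]
```

>>> servo_tool:
  plan:
    - {"x": 0.1, "y": 2, "z": 0, "wx": 0, "wy": 0, "wz": -0.097, "fingers": 12}
    - {"x": 0.4, "y": 3.9, "z": 0, "wx": 0, "wy": 0, "wz": -0.194, "fingers": 12}
    - {"x": 0.9, "y": 5.9, "z": 0, "wx": 0, "wy": 0, "wz": -0.292, "fingers": 12}
    - {"x": 1.5, "y": 7.7, "z": 0, "wx": 0, "wy": 0, "wz": -0.389, "fingers": 12}
    - {"x": 2.4, "y": 9.5, "z": 0, "wx": 0, "wy": 0, "wz": -0.486, "fingers": 12}
    - {"x": 3.4, "y": 11.2, "z": 0, "wx": 0, "wy": 0, "wz": -0.583, "fingers": 12}
    - {"x": 4.5, "y": 12.8, "z": 0, "wx": 0, "wy": 0, "wz": -0.68, "fingers": 12}
    - {"x": 5.9, "y": 14.3, "z": 0, "wx": 0, "wy": 0, "wz": -0.777, "fingers": 12}
    - {"x": 5.9, "y": 14.3, "z": 0, "wx": 0, "wy": 0, "wz": -0.777, "fingers": 12}

```text
t: 10.42
eef_pos: [0.6452, -0.1345, 0.0574]
tool_rot: [[-0.721, 0.693, -0.0], [0.693, 0.721, 0.0], [0.0, 0.0, -1.0]]
ft_force: [-0.2, -0.6, -0.9]
finger_gap: 0.139
finger_force: 0.0
```

>>> servo_tool:
  plan:
    - {"x": 4, "y": 0, "z": 0, "wx": 0, "wy": 0, "wz": 0, "fingers": 12}
    - {"x": 8, "y": 0, "z": 0, "wx": 0, "wy": 0, "wz": 0, "fingers": 12}
    - {"x": 13, "y": 0, "z": 0, "wx": 0, "wy": 0, "wz": 0, "fingers": 12}
    - {"x": 18, "y": 0, "z": 0, "wx": 0, "wy": 0, "wz": 0, "fingers": 12}
    - {"x": 23, "y": 0, "z": 0, "wx": 0, "wy": 0, "wz": 0, "fingers": 12}
    - {"x": 28, "y": 0, "z": 0, "wx": 0, "wy": 0, "wz": 0, "fingers": 12}
    - {"x": 33, "y": 0, "z": 0, "wx": 0, "wy": 0, "wz": 0, "fingers": 12}
    - {"x": 38, "y": 0, "z": 0, "wx": 0, "wy": 0, "wz": 0, "fingers": 12}
    - {"x": 43, "y": 0, "z": 0, "wx": 0, "wy": 0, "wz": 0, "fingers": 12}
    - {"x": 47, "y": 0, "z": 0, "wx": 0, "wy": 0, "wz": 0, "fingers": 12}

```text
t: 11.25
eef_pos: [0.611, -0.1009, 0.0577]
tool_rot: [[-0.718, 0.696, 0.0], [0.696, 0.718, -0.0], [-0.0, 0.0, -1.0]]
ft_force: [0.2, 0.0, -0.3]
finger_gap: 0.136
finger_force: 0.0
```

>>> servo_tool:
  plan:
    - {"x": 4, "y": 0, "z": 0, "wx": 0, "wy": 0, "wz": 0, "fingers": 12}
    - {"x": 8, "y": 0, "z": 0, "wx": 0, "wy": 0, "wz": 0, "fingers": 12}
    - {"x": 12, "y": 0, "z": 0, "wx": 0, "wy": 0, "wz": 0, "fingers": 12}
    - {"x": 15, "y": 0, "z": 0, "wx": 0, "wy": 0, "wz": 0, "fingers": 12}
    - {"x": 17, "y": 0, "z": 0, "wx": 0, "wy": 0, "wz": 0, "fingers": 12}
    - {"x": 17, "y": 0, "z": 0, "wx": 0, "wy": 0, "wz": 0, "fingers": 12}

```text
t: 11.75
eef_pos: [0.5989, -0.0892, 0.0577]
tool_rot: [[-0.718, 0.696, -0.0], [0.696, 0.718, 0.0], [0.0, -0.0, -1.0]]
ft_force: [0.5, -0.2, -0.2]
finger_gap: 0.138
finger_force: 0.0
```

```bash
python3 look.py g;python3 - <<'E'
from h import *
c=cur();st=np.array(c[:2])+20.4*np.array(c[3][:2,0])
show(c,*[pose(st,x,10.4,57.7) for x in np.linspace(135.9,91.4,9)[1:]])
E
```

```text
scene amber 43 [ 536.8 -148.9]
scene amber 6 [589.6 -66.1]
scene green 17 [ 600.5 -149.7]
scene blue 9 [ 493.8 -113.8]
top amber 21 [586.1 -70.8]
top blue 5 [ 494.6 -113.2]
tcp [599.2 -89.6  57.7] h 135.9 nest [584.6 -75.4]
xyz [ 0.1 -2.  -0. ] w [-0.     0.     0.097]
xyz [ 0.4 -3.9 -0. ] w [0.    0.    0.194]
xyz [ 0.9 -5.9 -0. ] w [0.    0.    0.291]
xyz [ 1.5 -7.7 -0. ] w [0.    0.    0.388]
xyz [ 2.4 -9.5 -0. ] w [0.    0.    0.485]
xyz [  3.4 -11.2  -0. ] w [0.    0.    0.582]
xyz [  4.5 -12.8  -0. ] w [0.    0.    0.679]
xyz [  5.8 -14.3  -0. ] w [0.    0.    0.777]
```

>>> servo_tool:
  plan:
    - {"x": 0.1, "y": -2, "z": 0, "wx": 0, "wy": 0, "wz": 0.097, "fingers": 12}
    - {"x": 0.4, "y": -3.9, "z": 0, "wx": 0, "wy": 0, "wz": 0.194, "fingers": 12}
    - {"x": 0.9, "y": -5.9, "z": 0, "wx": 0, "wy": 0, "wz": 0.292, "fingers": 12}
    - {"x": 1.5, "y": -7.7, "z": 0, "wx": 0, "wy": 0, "wz": 0.389, "fingers": 12}
    - {"x": 2.4, "y": -9.5, "z": 0, "wx": 0, "wy": 0, "wz": 0.486, "fingers": 12}
    - {"x": 3.4, "y": -11.2, "z": 0, "wx": 0, "wy": 0, "wz": 0.583, "fingers": 12}
    - {"x": 4.5, "y": -12.8, "z": 0, "wx": 0, "wy": 0, "wz": 0.68, "fingers": 12}
    - {"x": 5.9, "y": -14.3, "z": 0, "wx": 0, "wy": 0, "wz": 0.777, "fingers": 12}
    - {"x": 5.9, "y": -14.3, "z": 0, "wx": 0, "wy": 0, "wz": 0.777, "fingers": 12}
    - {"x": 5.9, "y": -14.3, "z": 0, "wx": 0, "wy": 0, "wz": 0.777, "fingers": 12}

```text
t: 12.68
eef_pos: [0.5851, -0.0958, 0.0577]
tool_rot: [[-0.027, 1.0, 0.0], [1.0, 0.027, -0.0], [-0.0, 0.0, -1.0]]
ft_force: [0.2, 0.7, 0.2]
finger_gap: 0.133
finger_force: 0.0
```

>>> servo_tool:
  plan:
    - {"x": 4, "y": -0.2, "z": 0, "wx": 0, "wy": 0, "wz": 0, "fingers": 12}
    - {"x": 8, "y": -0.4, "z": 0, "wx": 0, "wy": 0, "wz": 0, "fingers": 12}
    - {"x": 13, "y": -0.7, "z": 0, "wx": 0, "wy": 0, "wz": 0, "fingers": 12}
    - {"x": 18, "y": -1, "z": 0, "wx": 0, "wy": 0, "wz": 0, "fingers": 12}
    - {"x": 23, "y": -1, "z": 0, "wx": 0, "wy": 0, "wz": 0, "fingers": 12}
    - {"x": 28, "y": -1, "z": 0, "wx": 0, "wy": 0, "wz": 0, "fingers": 12}
    - {"x": 32, "y": -1, "z": 0, "wx": 0, "wy": 0, "wz": 0, "fingers": 12}
    - {"x": 36, "y": -1, "z": 0, "wx": 0, "wy": 0, "wz": 0, "fingers": 12}
    - {"x": 40, "y": -1, "z": 0, "wx": 0, "wy": 0, "wz": 0, "fingers": 12}
    - {"x": 40, "y": -1, "z": 0, "wx": 0, "wy": 0, "wz": 0, "fingers": 12}

```text
t: 13.52
eef_pos: [0.583, -0.0545, 0.0577]
tool_rot: [[-0.025, 1.0, 0.0], [1.0, 0.025, 0.0], [0.0, 0.0, -1.0]]
ft_force: [-0.6, -0.3, 0.3]
finger_gap: 0.14
finger_force: 0.0
```

```bash
python3 look.py i;python3 - <<'E'
from h import *
c=cur()
C=np.array((536.8,-148.))
show(c,pose(C,91.4,23,110))
v=np.array((584,-75))-C;h=np.degrees(np.arctan2(v[1],v[0]));print(h)
from workcell import ctrl
s=ctrl.snapshot("top")
for b,a in blobs(s,(4,120,60),(24,255,255),(248,172,266,196),4):print("well",b.round(1),a,(cast(s,[b],.010)[0]*1000).round(1))
# ring-gem clearance in heading frames: lateral/along of blue ring relative to C
r=np.array((501.6,-126));g=np.array((495,-113.5))
for h in (45,57,70,91.4):
    a=np.radians(h);d=np.array((np.cos(a),np.sin(a)));l=np.array((d[1],-d[0]));print(h,"blue ring",(r-C)@d,(r-C)@l,"green ring",(np.array((590.8,-157))-C)@d,(np.array((590.8,-157))-C)@l,"greengem",(np.array((600,-149))-C)@l)
E
```

```text
scene amber 13 [606.6 -33.3]
scene green 15 [ 600.3 -150. ]
scene blue 7 [ 495.3 -114.1]
tcp [583.  -55.6  57.7] h 91.4 nest [582.5 -35.2]
xyz [-124.2  -48.4  -52.3] w [-0.  0. -0.]
57.11428750899503
well [249.7 182.2] 35 [594.   19.3  10. ]
well [263.8 179.8] 8 [602.6 -32.8  10. ]
well [258.6 184.4] 41 [585.1 -13.6  10. ]
45 blue ring -9.333809511662384 -40.44650788387047 green ring 31.819805153394643 44.54772721475249 greengem 45.396255352176375
57 blue ring -0.720541537729587 -41.50326276200946 green ring 21.862472779302646 50.189961984188145 greengem 53.54861892916586
70 blue ring 8.634128612226464 -40.60162340482862 green ring 10.01185415251294 53.82158281237007 greengem 59.730593776995114
91.4 blue ring 22.853445446159416 -34.65198452093921 green ring -10.316651028273917 53.76399084481001 greengem 63.15670197601817
```

>>> servo_tool:
  plan:
    - {"x": -2, "y": 0, "z": -15, "wx": 0, "wy": 0, "wz": 0, "fingers": 12}
    - {"x": -4, "y": 0, "z": -40, "wx": 0, "wy": 0, "wz": 0, "fingers": 12}
    - {"x": -20, "y": -8, "z": -52, "wx": 0, "wy": 0, "wz": 0.1, "fingers": 12}
    - {"x": -45, "y": -24, "z": -52, "wx": 0, "wy": 0, "wz": 0.2, "fingers": 12}
    - {"x": -75, "y": -42, "z": -52, "wx": 0, "wy": 0, "wz": 0.3, "fingers": 12}
    - {"x": -105, "y": -58, "z": -52, "wx": 0, "wy": 0, "wz": 0.4, "fingers": 12}
    - {"x": -115, "y": -64, "z": -52, "wx": 0, "wy": 0, "wz": 0.5, "fingers": 12}
    - {"x": -119, "y": -66, "z": -52, "wx": 0, "wy": 0, "wz": 0.6, "fingers": 12}
    - {"x": -119, "y": -66, "z": -52, "wx": 0, "wy": 0, "wz": 0.6, "fingers": 12}
    - {"x": -119, "y": -66, "z": -52, "wx": 0, "wy": 0, "wz": 0.6, "fingers": 12}

```text
t: 14.5
eef_pos: [0.5199, -0.1765, 0.1098]
tool_rot: [[0.543, 0.84, 0.0], [0.84, -0.543, -0.0], [-0.0, 0.0, -1.0]]
ft_force: [-0.5, 0.4, -0.7]
finger_gap: 0.138
finger_force: 0.0
```

```bash
python3 look.py j;python3 - <<'E'
from h import *
C=np.array((536.8,-148.))
show(cur(),pose(C,57,23,57.7))
E
```

```text
scene amber 42 [ 537.  -148.6]
scene green 11 [ 600.4 -150.3]
scene blue 6 [ 495.2 -113.5]
scene blue 9 [603. -30.]
top amber 9 [ 535.6 -140.8]
top green 4 [ 601.3 -148.5]
top blue 4 [ 497.1 -113.6]
tcp [ 520.2 -175.5  109.6] h 57.2 nest [ 531.3 -158.3]
xyz [-0.9 -1.1 51.9] w [-0.    -0.     0.004]
```

View pics/top_j.png

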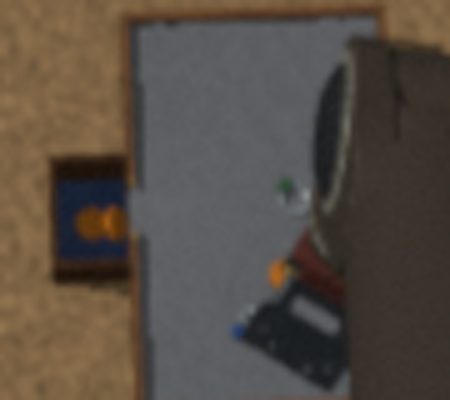

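The top view shows both stones in the well, at crop (92,223) and (112,220), and both rings in place. Now the third stone.

>>> servo_tool:
  plan:
    - {"x": -1, "y": -1, "z": 15, "wx": 0, "wy": 0, "wz": 0, "fingers": 12}
    - {"x": -1, "y": -1, "z": 32, "wx": 0, "wy": 0, "wz": 0, "fingers": 12}
    - {"x": -1, "y": -1, "z": 44, "wx": 0, "wy": 0, "wz": 0, "fingers": 12}
    - {"x": -1, "y": -1, "z": 50, "wx": 0, "wy": 0, "wz": 0, "fingers": 12}
    - {"x": -1, "y": -1, "z": 52, "wx": 0, "wy": 0, "wz": 0, "fingers": 12}
    - {"x": -1, "y": -1, "z": 52, "wx": 0, "wy": 0, "wz": 0, "fingers": 12}

```text
t: 15.1
eef_pos: [0.5184, -0.1762, 0.0572]
tool_rot: [[0.544, 0.839, -0.001], [0.839, -0.544, 0.0], [-0.0, -0.001, -1.0]]
ft_force: [-0.1, -0.2, 0.3]
finger_gap: 0.137
finger_force: 0.0
```

>>> servo_tool:
  plan:
    - {"x": 5, "y": 0, "z": 0, "wx": 0, "wy": 0, "wz": 0, "fingers": 12}
    - {"x": 9, "y": 0, "z": 0, "wx": 0, "wy": 0, "wz": 0, "fingers": 12}
    - {"x": 13, "y": 0, "z": 0, "wx": 0, "wy": 0, "wz": 0, "fingers": 12}
    - {"x": 17, "y": 0, "z": 0, "wx": 0, "wy": 0, "wz": 0, "fingers": 12}
    - {"x": 22, "y": 0, "z": 0, "wx": 0, "wy": 0, "wz": 0, "fingers": 12}
    - {"x": 27, "y": 0, "z": 0, "wx": 0, "wy": 0, "wz": 0, "fingers": 12}
    - {"x": 32, "y": 0, "z": 0, "wx": 0, "wy": 0, "wz": 0, "fingers": 12}
    - {"x": 37, "y": 0, "z": 0, "wx": 0, "wy": 0, "wz": 0, "fingers": 12}
    - {"x": 42, "y": 0, "z": 0, "wx": 0, "wy": 0, "wz": 0, "fingers": 12}
    - {"x": 46, "y": 0, "z": 0, "wx": 0, "wy": 0, "wz": 0, "fingers": 12}

```text
t: 15.93
eef_pos: [0.5439, -0.1373, 0.0576]
tool_rot: [[0.544, 0.839, 0.0], [0.839, -0.544, 0.0], [0.0, -0.0, -1.0]]
ft_force: [0.9, 0.2, 0.1]
finger_gap: 0.138
finger_force: 0.1
```

>>> servo_tool:
  plan:
    - {"x": 0, "y": 0, "z": 0, "wx": 0, "wy": 0, "wz": 0, "fingers": 12}

```text
t: 16.02
eef_pos: [0.5442, -0.1369, 0.0577]
tool_rot: [[0.544, 0.839, 0.0], [0.839, -0.544, 0.0], [0.001, 0.0, -1.0]]
ft_force: [0.5, -0.3, 0.6]
finger_gap: 0.14
finger_force: 0.0
```

```bash
python3 look.py k;python3 - <<'E'
from h import *
show(cur(),pose((583.5,-75),57,10.4,57.7))
E
```

```text
scene amber 42 [ 559.1 -119. ]
scene green 11 [ 600.4 -150.3]
scene blue 9 [603. -30.]
tcp [ 543.5 -137.9   57.6] h 57.0 nest [ 554.6 -120.8]
xyz [54.1 -0.7 -0.1] w [-0.  0.  0.]
```

>>> servo_tool:
  plan:
    - {"x": 4, "y": 0, "z": 0, "wx": 0, "wy": 0, "wz": 0, "fingers": 12}
    - {"x": 8, "y": 0, "z": 0, "wx": 0, "wy": 0, "wz": 0, "fingers": 12}
    - {"x": 12, "y": 0, "z": 0, "wx": 0, "wy": 0, "wz": 0, "fingers": 12}
    - {"x": 16, "y": 0, "z": 0, "wx": 0, "wy": 0, "wz": 0, "fingers": 12}
    - {"x": 20, "y": 0, "z": 0, "wx": 0, "wy": 0, "wz": 0, "fingers": 12}
    - {"x": 24, "y": 0, "z": 0, "wx": 0, "wy": 0, "wz": 0, "fingers": 12}
    - {"x": 28, "y": 0, "z": 0, "wx": 0, "wy": 0, "wz": 0, "fingers": 12}
    - {"x": 32, "y": 0, "z": 0, "wx": 0, "wy": 0, "wz": 0, "fingers": 12}
    - {"x": 36, "y": 0, "z": 0, "wx": 0, "wy": 0, "wz": 0, "fingers": 12}
    - {"x": 40, "y": 0, "z": 0, "wx": 0, "wy": 0, "wz": 0, "fingers": 12}

```text
t: 16.95
eef_pos: [0.5656, -0.1041, 0.0576]
tool_rot: [[0.545, 0.839, 0.0], [0.839, -0.545, -0.0], [0.0, 0.0, -1.0]]
ft_force: [-0.5, -0.7, 0.7]
finger_gap: 0.135
finger_force: 0.0
```

>>> servo_tool:
  plan:
    - {"x": 3, "y": 0, "z": 0, "wx": 0, "wy": 0, "wz": 0, "fingers": 12}
    - {"x": 6, "y": 0, "z": 0, "wx": 0, "wy": 0, "wz": 0, "fingers": 12}
    - {"x": 9, "y": 0, "z": 0, "wx": 0, "wy": 0, "wz": 0, "fingers": 12}
    - {"x": 11, "y": 0, "z": 0, "wx": 0, "wy": 0, "wz": 0, "fingers": 12}
    - {"x": 13, "y": 0, "z": 0, "wx": 0, "wy": 0, "wz": 0, "fingers": 12}
    - {"x": 14, "y": 0, "z": 0, "wx": 0, "wy": 0, "wz": 0, "fingers": 12}
    - {"x": 14, "y": 0, "z": 0, "wx": 0, "wy": 0, "wz": 0, "fingers": 12}

```text
t: 17.53
eef_pos: [0.5731, -0.0925, 0.0576]
tool_rot: [[0.544, 0.839, 0.0], [0.839, -0.544, 0.0], [0.0, 0.0, -1.0]]
ft_force: [0.3, 0.5, 0.7]
finger_gap: 0.133
finger_force: 0.0
```

```bash
python3 look.py l;python3 - <<'E'
from h import *
c=cur();st=np.array(c[:2])+20.4*np.array(c[3][:2,0])
show(c,*[pose(st,x,10.4,57.7) for x in np.linspace(57,91.4,7)[1:]])
E
```

```text
scene amber 45 [587.7 -75.3]
scene green 14 [ 599.1 -149.6]
scene blue 9 [603. -30.]
tcp [572.9 -92.8  57.6] h 57.0 nest [584.  -75.7]
xyz [ 0.1  2.  -0.1] w [-0.   0.  -0.1]
xyz [ 0.4  4.1 -0.1] w [-0.   0.  -0.2]
xyz [ 0.9  6.  -0.1] w [-0.   0.  -0.3]
xyz [ 1.6  8.  -0.1] w [-0.   0.  -0.4]
xyz [ 2.5  9.8 -0.1] w [-0.   0.  -0.5]
xyz [ 3.6 11.5 -0.1] w [-0.     0.    -0.601]
```

>>> servo_tool:
  plan:
    - {"x": 0.1, "y": 2, "z": 0, "wx": 0, "wy": 0, "wz": -0.1, "fingers": 12}
    - {"x": 0.4, "y": 4.1, "z": 0, "wx": 0, "wy": 0, "wz": -0.2, "fingers": 12}
    - {"x": 0.9, "y": 6, "z": 0, "wx": 0, "wy": 0, "wz": -0.3, "fingers": 12}
    - {"x": 1.6, "y": 8, "z": 0, "wx": 0, "wy": 0, "wz": -0.4, "fingers": 12}
    - {"x": 2.5, "y": 9.8, "z": 0, "wx": 0, "wy": 0, "wz": -0.5, "fingers": 12}
    - {"x": 3.6, "y": 11.5, "z": 0, "wx": 0, "wy": 0, "wz": -0.6, "fingers": 12}
    - {"x": 3.6, "y": 11.5, "z": 0, "wx": 0, "wy": 0, "wz": -0.6, "fingers": 12}
    - {"x": 3.6, "y": 11.5, "z": 0, "wx": 0, "wy": 0, "wz": -0.6, "fingers": 12}

```text
t: 18.3
eef_pos: [0.5844, -0.0963, 0.0575]
tool_rot: [[-0.02, 1.0, -0.0], [1.0, 0.02, 0.0], [0.0, -0.0, -1.0]]
ft_force: [-0.6, 0.1, -0.9]
finger_gap: 0.135
finger_force: 0.0
```

>>> servo_tool:
  plan:
    - {"x": 3, "y": -0.2, "z": 0, "wx": 0, "wy": 0, "wz": 0, "fingers": 12}
    - {"x": 6, "y": -0.5, "z": 0, "wx": 0, "wy": 0, "wz": 0, "fingers": 12}
    - {"x": 9, "y": -0.5, "z": 0, "wx": 0, "wy": 0, "wz": 0, "fingers": 12}
    - {"x": 12, "y": -0.5, "z": 0, "wx": 0, "wy": 0, "wz": 0, "fingers": 12}
    - {"x": 12, "y": -0.5, "z": 0, "wx": 0, "wy": 0, "wz": 0, "fingers": 12}

```text
t: 18.72
eef_pos: [0.5838, -0.0827, 0.0577]
tool_rot: [[-0.025, 1.0, 0.0], [1.0, 0.025, 0.0], [0.0, 0.0, -1.0]]
ft_force: [0.6, 0.2, -0.3]
finger_gap: 0.14
finger_force: 0.0
```

```bash
python3 look.py m
```

```text
scene green 17 [ 600.5 -149.7]
scene blue 7 [ 495.3 -114.1]
scene blue 7 [603.9 -29.4]
tcp [583.8 -83.6  57.7] h 91.4 nest [583.3 -63.2]
```

>>> servo_tool:
  plan:
    - {"x": 4, "y": 0, "z": 0, "wx": 0, "wy": 0, "wz": 0, "fingers": 12}
    - {"x": 8, "y": 0, "z": 0, "wx": 0, "wy": 0, "wz": 0, "fingers": 12}
    - {"x": 12, "y": 0, "z": 0, "wx": 0, "wy": 0, "wz": 0, "fingers": 12}
    - {"x": 16, "y": 0, "z": 0, "wx": 0, "wy": 0, "wz": 0, "fingers": 12}
    - {"x": 20, "y": 0, "z": 0, "wx": 0, "wy": 0, "wz": 0, "fingers": 12}
    - {"x": 24, "y": 0, "z": 0, "wx": 0, "wy": 0, "wz": 0, "fingers": 12}
    - {"x": 28, "y": 0, "z": 0, "wx": 0, "wy": 0, "wz": 0, "fingers": 12}
    - {"x": 28.5, "y": 0, "z": 0, "wx": 0, "wy": 0, "wz": 0, "fingers": 12}
    - {"x": 28.5, "y": 0, "z": 0, "wx": 0, "wy": 0, "wz": 0, "fingers": 12}

```text
t: 19.57
eef_pos: [0.5831, -0.055, 0.0577]
tool_rot: [[-0.025, 1.0, 0.0], [1.0, 0.025, 0.0], [0.0, 0.0, -1.0]]
ft_force: [0.8, -0.1, 0.1]
finger_gap: 0.137
finger_force: 0.0
```

>>> servo_tool:
  plan:
    - {"x": -2, "y": 0, "z": -15, "wx": 0, "wy": 0, "wz": 0, "fingers": 12}
    - {"x": -5, "y": 0, "z": -40, "wx": 0, "wy": 0, "wz": 0, "fingers": 12}
    - {"x": -30, "y": 0, "z": -75, "wx": 0, "wy": 0, "wz": 0, "fingers": 12}
    - {"x": -60, "y": 0, "z": -100, "wx": 0, "wy": 0, "wz": 0, "fingers": 12}
    - {"x": -95, "y": 0, "z": -120, "wx": 0, "wy": 0, "wz": 0, "fingers": 12}
    - {"x": -130, "y": 0, "z": -140, "wx": 0, "wy": 0, "wz": 0, "fingers": 12}
    - {"x": -165, "y": 0, "z": -150, "wx": 0, "wy": 0, "wz": 0, "fingers": 12}
    - {"x": -200, "y": 0, "z": -150, "wx": 0, "wy": 0, "wz": 0, "fingers": 12}
    - {"x": -210, "y": 0, "z": -150, "wx": 0, "wy": 0, "wz": 0, "fingers": 12}
    - {"x": -210, "y": 0, "z": -150, "wx": 0, "wy": 0, "wz": 0, "fingers": 12}

```text
t: 20.4
eef_pos: [0.5868, -0.2703, 0.2072]
tool_rot: [[-0.018, 1.0, -0.001], [1.0, 0.018, -0.002], [-0.002, -0.001, -1.0]]
ft_force: [-0.7, -0.5, -0.1]
finger_gap: 0.134
finger_force: 0.0
```

```bash
python3 look.py n
python3 - <<'E'
import cv2,numpy as np
a=cv2.resize(cv2.imread("pics/top_n.png"),(380,338));b=cv2.resize(cv2.imread("pics/scene_n.png"),(380,338));cv2.imwrite("pics/n.png",np.hstack([a,b]))
E
```

```text
scene amber 9 [607.9 -29.9]
scene green 11 [ 600.4 -150.3]
scene blue 7 [ 495.3 -114.1]
top amber 4 [577.2 -21.7]
top green 4 [ 601.3 -148.5]
top blue 5 [ 494.6 -113.2]
tcp [ 587.9 -264.5  207.1] h 91.4 nest [ 587.4 -244.1]
```

View pics/n.png

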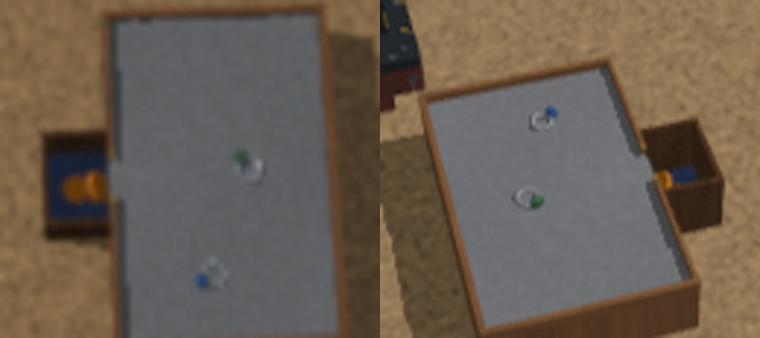

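The deck is clear, both rings are unmoved, and the amber pile shows in the well at (75–100,185). I'll check depths to confirm that all three stones are down and nothing hangs on the lip.

Run:
```python
from h import *
from workcell import ctrl
s=ctrl.snapshot("top");z=s["z_map"];k,d=K(s)
print(blobs(s,(4,150,70),(24,255,255),(250,172,267,196),2))
for v in range(180,189):
    row=[]
    for u in range(250,268):
        p=cv2.undistortPoints(np.float64([[[u,v]]]),k,d)[0,0];P=s["pose"]@np.r_[np.r_[p,1]*z[v,u],1];h,sa,_=cv2.cvtColor(s["pixels"][v:v+1,u:u+1],cv2.COLOR_RGB2HSV)[0,0]
        row.append(f"{P[2]*1000:.0f}{'*' if h<22 and sa>200 else ''}")
    print(v,row)
```

```text
[(array([259.92592593, 184.07407407]), np.int32(54))]
180 ['65', '24', '5', '6', '4', '4', '2', '1', '3', '5', '-2', '8', '4', '6', '3', '5', '52', '52']
181 ['62', '39', '4', '1', '6', '8', '6', '6', '6', '-1', '5', '4', '40', '30', '1', '6', '54', '53']
182 ['64', '56', '4', '-0', '5', '1', '8', '10', '16', '12', '4', '34*', '39*', '1334*', '32', '4', '55', '54']
183 ['67', '64', '-1', '4', '7', '4', '17*', '8*', '17*', '12*', '15*', '37*', '37*', '34*', '33*', '23', '53', '56']
184 ['68', '68', '9', '6', '5', '9', '13*', '8*', '12*', '12*', '14*', '42*', '31*', '32*', '30*', '24', '51', '51']
185 ['71', '71', '-1', '8', '4', '12', '16*', '12*', '17*', '13*', '13*', '43*', '38*', '32*', '28*', '20', '59', '62']
186 ['61', '67', '-0', '6', '1', '15', '9*', '11*', '12*', '10*', '12', '32*', '40*', '34*', '29*', '7', '59', '56']
187 ['67', '64', '4', '4', '2', '5', '13', '12', '15', '12', '11', '20', '27', '28', '15', '4', '68', '65']
188 ['66', '67', '6', '6', '4', '2', '7', '9', '11', '4', '4', '4', '-1', '16', '4', '7', '69', '64']
```

```bash
python3 -c "
from workcell import ctrl
print(ctrl.finish_job())"
```

```text
the job is handed in; nothing more can be done
None
```

I pushed all three amber stones through the gate into the well in about 20 s; the deck is clear, both rings lie where they were, and the job is handed in. One stone lies flat and the other two appear to be piled or leaning beside it. One of those two is mostly hidden from view, but the pile is too tall for a single stone and tops out about 12 mm below deck height.

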